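Load the bone dryer

ROBOT

A 6-joint arm with a two-finger parallel gripper is mounted at the origin on the work surface. World frame = base frame: x ahead of the robot, y to its left, z up, the work surface at z = 0. Lengths are in m, angles in rad, forces in N, time in s.
With the tool pointing down it reaches from about 0.35 to 0.85 m from the base axis. Payload 8.1 kg.
Tool frame: the origin (TCP) lies on the centre line of the jaws, within the pads' length; the fingertips stand 19 mm ahead of it and the grasp point (between the pads) is the TCP; z points along the fingers, y is the line along which they close (so a half turn about z gives the same grasp; the last joint's range is limited). The gripper opens to 93 mm and grips with 3 to 60 N. Pads are 15 mm wide; open, the fingers measure 128 mm over their backs; the gripper's body (75 mm by 188 mm) begins 65 mm behind the grasp point.
Start: joints at [-1.327, 0.13, 1.488, -0, 1.523, -0.085], TCP at [0.194, -0.568, 0.238] pointing down, gripper open.
Joint ranges: [-2.96, 2.96], [-0.89, 2.26], [0.02, 2.5], [-1.34, 4.48], [0, 2.73], [-2.66, 2.66]. Speed limits (rad/s): [2.39, 2.39, 2.79, 3.14, 3.14, 3.14].

INTERFACE

Orientations are given as a rotation vector (axis times angle).
In Python, from station import arm, read_camera gives the robot as it stands. The module is installed in compiled form; this text tells all that it offers.
- The arm moves only by the tool move_arm, never from a script. Its argument "steps" is text: rows parted by semicolons, each of 7 numbers parted by spaces: the shift along the world's x, y, z in cm, then the turn, a rotation vector about the world's x, y, z in degrees, then the opening, from 0 (shut) to 1 (fully open). A call has 1 to 5 rows; each row is the pose to reach, as a shift and turn from the pose commanded when the call began; what a row does not reach only later rows make up. A row lasts 1/8 s, in which the tool goes at most 62.5 mm and 10.7 degrees, less where a joint would pass 70% of its speed; a pose out of reach is approached as far as the arm can. A call with a gripper value outside its range is refused whole. The fingers move at their own pace and stop on an object; "squeeze" is the grip in N (left out, the last holds). Time passes only in rows, so rows that repeat a pose let the fingers close. It gives the time, the measured TCP pose, the force, the opening and the grip force at its end, in the units of the state.
- arm.read_state(): the state, without advancing time (a new reading comes with each control period).
- read_camera(name): name is "scene" or "top" or "wrist"; returns a dict with "frame" (420x560x3 uint8, red, green, blue), "depth" (420x560 float32, m along the optical axis (not along the pixel's ray), 0 where there is no reading), "K" (3x3 intrinsics, pixels), "world_to_cam" (4x4, takes a point from world to camera coordinates). Camera axes: x right, y down, z forward; pixel columns grow to the right and rows downward; lengths in m; the calibration is good to about 2 mm. The wrist camera is an equidistant fisheye: a pixel r from the principal point sees the ray r / f radians off the axis. A picture is of the moment at which its call begins.
- arm.finish_job(): hands the job in; it is judged then, once.
The state is a dict: "t": time; "joint_pos": joint angles; "dq": joint speeds; "joint_efforts": joint torques, N m; "tool_pos": TCP position; "ee_rot": TCP orientation; "contact_force": force on the tool from outside, world axes, zero at the start; "ft_torque": the same for the moment, N m; "width": opening from 0.0 (shut) to 1.0 (fully open); "gripper_force": force on a finger pad.
Only numpy, scipy, OpenCV 4.12 (cv2) and the standard library are available. Lean on these libraries where they do the work, as an engineer would, in place of code of your own. Each camera call takes 0.05 s, during which the arm holds its last target. There are 200 camera calls.

TASK

Dry the washed foot bones: lift the lid off the drying tray by its knob and lay it flat on the cork mat, then seat the tray fully home over the dryer's two pegs. Put every loose foot bone from the bench into the tray and close the tray with its lid, properly seated. Last, press the dryer's start button, and leave the magnifier, the rib and the jar alone.

Things in the scene. Friction and masses are not known exactly. Their poses are not given: they have to be found in the camera images.
- dryer: Fixed low white dryer, 200 x 236 mm, 40 mm high, with a grey ledge (50 x 90 x 36 mm) on its +x side, on the left or right of the bench. Origin: centre of the underside; z up. Two vertical steel pegs on its top at own (0, +97) and (0, -97) mm: 12 mm diameter, 25 mm tall, the upper 10 mm tapered to 5 mm.
- dryer_seat (a point): Centre of the dryer's top face, midway between the pegs, 40 mm above the bench; axes as the dryer's. The seated tray's origin lies here, with its x axis along or against the dryer's x.
- start_top (a point): Centre of the top of the round grey start button (30 mm diameter), on the dryer's ledge, 121 mm from the dryer's origin along its +x.
- start (a joint): Travel of the spring start button: 0 released, 0.006 m fully pressed (takes 5 N, downwards).
- tray: Loose aluminium tray, 0.5 kg: open box 190 (x) x 160 (y) x 50 mm high, walls and floor 5 mm. A 12 mm thick partition 30 mm high runs along x at y = 0, leaving two bays 180 x 69 mm. Ears 6 mm thick at the foot of both long sides have 16 mm holes at own (0, +97) and (0, -97) mm for the dryer's pegs. Origin: centre of underside, z up. Starts on the bench, lid on.
- lid: Loose steel lid, 0.3 kg: plate 194 (x) x 164 (y) x 5 mm, below it a lip 172 x 142 mm, 8 mm deep, that fits inside the tray's walls with 4 mm to spare all round. Origin: centre of the plate's underside, which rests on the tray's rim (50 mm over the tray's origin; either way round); on the mat it is 10 mm above the bench. Round black knob, 28 to 32 mm wide, 5 to 40 mm above the origin.
- mat: Fixed thin cork mat, 210 (x) x 180 (y) x 2 mm, where the lid is laid. Origin: centre of the underside.
- bone1: Loose brown foot bone, 70 mm long (along its x), 35 g: waisted shaft 16 mm wide with knobbly ends 24 mm wide (y) and 22 mm high (z). Origin: middle of the bone, 11 mm above what it lies on. Grip the shaft across its width. Two to four such bones lie on the bench; may be absent.
- bone2: Loose brown foot bone, 70 mm long (along its x), 35 g: waisted shaft 16 mm wide with knobbly ends 24 mm wide (y) and 22 mm high (z). Origin: middle of the bone, 11 mm above what it lies on. Grip the shaft across its width. Two to four such bones lie on the bench; may be absent.
- bone3: Loose brown foot bone, 70 mm long (along its x), 35 g: waisted shaft 16 mm wide with knobbly ends 24 mm wide (y) and 22 mm high (z). Origin: middle of the bone, 11 mm above what it lies on. Grip the shaft across its width. Two to four such bones lie on the bench; may be absent.
- bone4: Loose brown foot bone, 70 mm long (along its x), 35 g: waisted shaft 16 mm wide with knobbly ends 24 mm wide (y) and 22 mm high (z). Origin: middle of the bone, 11 mm above what it lies on. Grip the shaft across its width. Two to four such bones lie on the bench; may be absent.
- magnifier: Bystander: loose hand magnifier, dark 76 mm lens ring and black handle, 170 mm long, 12 mm high. Origin between lens and handle.
- rib: Bystander: loose curved pale-brown rib, 190 mm long, 12 mm thick. Origin near its middle.
- jar: Bystander: loose closed glass jar, 60 mm diameter, 80 mm high. Origin: centre of the underside.
- tray_grip (a point): Top centre of the tray's grip tab, 46 mm above the tray's underside: the raised middle of the partition, 50 mm long (x), 12 mm thick (y), standing 41 mm above the tray's floor. Pinch it across y from above to lift the tray.

How it is judged:
By the outcome, as a careful person would: the job done as asked, in the order asked, and still so for the second after the job is handed in, with the robot touching nothing.
Of bone1, bone2, bone3, bone4 only 2 to 4 are there at a start; the rules pass over those that are not, and their reading is None.
At some moment in a run one of bone1, bone2, bone3, bone4 may be knocked a few centimetres aside while the robot is not near it.
Once in a run the grip may slacken for a moment while it holds something.
It also fails if it takes over 210 s, if anything falls off the work surface, if the arm or the gripper's body presses on something with over 40 N, if the wrist force passes 120 N, or if a joint passes its speed limit or range.

## Working session

There is one attempt and no reset: what is moved stays moved. The work goes in short steps, Python scripts to look and compute and a tool call to move; the robot and the scene stay as the last step left them, time stands still between calls to the robot, and variables do not carry over. Pictures are saved under pics/ and viewed, at most 14 in all, crops included, and the job is handed in when it is done.

Besides the shell and the picture viewer there is one more tool, called after "Request:" by a JSON object that holds its "name" and its "arguments", one argument or row to a line. move_arm: Moves the arm, as the interface text tells. Its arguments: {"type":"object","properties":{"steps":{"type":"string"},"squeeze":{"type":"number"}},"required":["steps"]}

```bash
ls; mkdir -p pics
python3 - <<'E'
from station import arm, read_camera
import cv2,numpy as np
for n in ["top","scene"]:
    c=read_camera(n); cv2.imwrite(f"pics/{n}0.png",c["frame"][:,:,::-1]); np.savez(f"{n}0.npz",**c)
    print(n,c["K"].tolist(),c["world_to_cam"].round(3).tolist())
s=arm.read_state(); print(s)
E
```

```text
pics
top [[386.2820487328021, 0.0, 273.5764334250688], [0.0, 386.2820487328021, 207.46247513823], [0.0, 0.0, 1.0]] [[0.02, -1.0, -0.009, 0.011], [-0.981, -0.017, -0.193, 0.608], [0.193, 0.013, -0.981, 0.811], [0.0, 0.0, 0.0, 1.0]]
scene [[458.13221789732233, 0.0, 286.7342560137589], [0.0, 458.13221789732233, 207.61362998986627], [0.0, 0.0, 1.0]] [[0.646, 0.763, 0.005, -0.421], [0.545, -0.457, -0.703, -0.282], [-0.534, 0.457, -0.712, 1.498], [0.0, 0.0, 0.0, 1.0]]
{'t': 0.1, 'joint_pos': array([-1.32741273e+00,  1.31081258e-01,  1.48916616e+00,  4.37036490e-06,
        1.52300494e+00, -8.54044869e-02]), 'dq': array([-0.00117898, -0.00226533, -0.0002067 , -0.00023354,  0.00031113,
       -0.00027124]), 'joint_efforts': array([ 5.16465698e-04, -5.61342108e+01, -4.93094087e+01,  7.69631588e-02,
        2.91003438e-02, -7.06519472e-05]), 'tool_pos': array([ 0.19364119, -0.56738396,  0.23669726]), 'ee_rot': array([-3.09760425e+00, -5.13864844e-01,  1.98777189e-04]), 'contact_force': array([1.21521191, 0.1038868 , 0.06500629]), 'ft_torque': array([ 0.01338187,  0.03028589, -0.01819041]), 'gripper_force': 0.0, 'width': 0.9952084179024187}
```

View pics/top0.png

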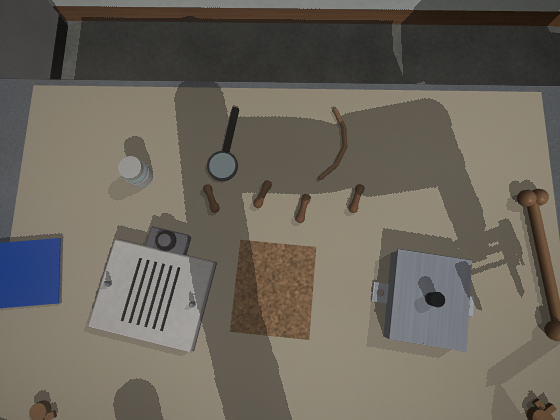

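View pics/scene0.png

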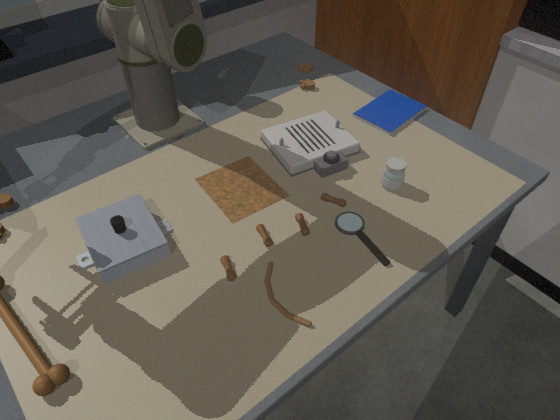

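The top view shows the dryer at left (pegs at (108,279) and (192,299), button (166,240)), the mat at (274,290), the lidded tray at right with its knob at (435,299), and four bones at (211,198), (262,194), (303,208) and (356,198). The scene view agrees.

```bash
cat > h.py <<'E'
import numpy as np, cv2
from station import arm, read_camera
def rays(c):
    v,u=np.mgrid[0:420,0:560].astype(float); K=c["K"]
    return np.stack([(u-K[0,2])/K[0,0],(v-K[1,2])/K[1,1],np.ones_like(u)],-1)
def cloud(c):
    T=np.linalg.inv(c["world_to_cam"]); P=rays(c)*c["depth"][...,None]
    return P@T[:3,:3].T+T[:3,3]
def plane(c,uv,z):
    T=np.linalg.inv(c["world_to_cam"]); K=c["K"]; uv=np.atleast_2d(uv).astype(float)
    d=np.c_[(uv[:,0]-K[0,2])/K[0,0],(uv[:,1]-K[1,2])/K[1,1],np.ones(len(uv))]@T[:3,:3].T
    return T[:3,3]+d*((z-T[2,3])/d[:,2])[:,None]
def blobs(m,amin,amax=1e9):
    n,l,s,_=cv2.connectedComponentsWithStats(m.astype(np.uint8))
    return [l==i for i in range(1,n) if amin<=s[i,4]<=amax]
def rect(xy):
    r=cv2.minAreaRect(xy.astype(np.float32)); return np.round(r[0],4),np.round(r[1],4),round(r[2],1)
def hsv(c): return cv2.cvtColor(c["frame"],cv2.COLOR_RGB2HSV)
def bones(c,P=None):
    P=cloud(c) if P is None else P; H=hsv(c); out=[]
    m=(P[...,2]>0.006)&(P[...,2]<0.03)&(H[...,1]>90)&(c["depth"]>0)
    for b in blobs(m,60,900):
        uv=np.argwhere(b)[:,::-1]; q=plane(c,uv,0.011)[:,:2]
        r=rect(q); L=max(r[1]);W=min(r[1])
        mu=q.mean(0); w,V=np.linalg.eigh(np.cov(q.T)); a=np.degrees(np.arctan2(V[1,1],V[0,1]))
        out.append((r[0],np.round(mu,4),round(L,3),round(W,3),round((a+90)%180-90,1),uv.mean(0).round()))
    return out
def st():
    s=arm.read_state(); from scipy.spatial.transform import Rotation as R
    M=R.from_rotvec(s["ee_rot"]).as_matrix()
    print("t",round(s["t"],2),"pos",s["tool_pos"].round(4),"yaxis",round(np.degrees(np.arctan2(M[1,1],M[0,1])),1),"tilt",M[:,2].round(3),"F",s["contact_force"].round(1),"w",round(s["width"],3),"g",s["gripper_force"],"q",s["joint_pos"].round(2))
E
python3 - <<'E'
from h import *
c=dict(np.load("top0.npz")); P=cloud(c); z=P[...,2]
x,y=P[...,0],P[...,1]
ok=(c["depth"]>0)&(x>0.1)&(x<1)
for nm,m in [("lid",(z>.048)&(z<.063)&(y<-.2)),("knob",(z>.08)&(z<.11)&(y<-.2)),("dryer",(z>.034)&(z<.048)&(y>.1)),("pegs",(z>.050)&(z<.075)&(y>.1)&(x<.55)),("ears",(z>.002)&(z<.014)&(y<-.2)&(x<.6)&(hsv(c)[...,1]<60))]:
    for b in blobs(m&ok,4):
        q=P[b]
        if len(q)>8 or nm=="pegs": print(nm,len(q),rect(q[:,:2]),q.mean(0).round(4),np.median(q[:,2]).round(4), np.argwhere(b).mean(0).round())
H=hsv(c); m=(H[...,1]>90)&ok&(z<.008)&(abs(y)<.2)&(H[...,0]<20)
for b in blobs(m,2000): print("mat",rect(plane(c,np.argwhere(b)[:,::-1],.002)[:,:2]),b.sum())
for b in bones(c): print("bone",*b)
print("z table",np.median(z[(x>.6)&ok&(abs(y)<.3)]))
st()
E
```

```text
lid 6794 (array([ 0.4147, -0.3206]), array([0.1657, 0.1944]), 82.4) [ 0.4126 -0.3192  0.0556] 0.0556 [300. 430.]
knob 200 (array([ 0.415 , -0.3195]), array([0.0285, 0.0297]), 2.4) [ 0.4149 -0.3186  0.0894] 0.0898 [299. 436.]
dryer 81 (array([0.683 , 0.3358]), array([0.029 , 0.0604]), 57.5) [0.679  0.3306 0.0411] 0.0406 [177. 143.]
dryer 10086 (array([0.4351, 0.2859]), array([0.2359, 0.2455]), 77.9) [0.4167 0.2878 0.0407] 0.0407 [292. 152.]
pegs 180 (array([0.5295, 0.2685]), array([0.0396, 0.036 ]), 45.8) [0.5298 0.2655 0.0568] 0.0579 [240. 164.]
pegs 29 (array([0.4338, 0.3839]), array([0.0086, 0.008 ]), 0.9) [0.4336 0.3834 0.0599] 0.0609 [283. 106.]
pegs 26 (array([0.3932, 0.1956]), array([0.01  , 0.0084]), 87.7) [0.3932 0.1945 0.0608] 0.0604 [304. 192.]
ears 15 (array([ 0.5905, -0.2095]), array([0.0069, 0.0189]), 79.7) [ 0.5903 -0.2101  0.0034] 0.0034 [221. 371.]
ears 13 (array([ 0.594 , -0.2213]), array([0.0082, 0.0098]), 75.9) [ 0.5943 -0.2217  0.0033] 0.0031 [219. 376.]
ears 135 (array([ 0.582, -0.284]), array([0.0337, 0.0699]), 1.2) [ 0.5854 -0.2834  0.003 ] 0.0029 [224. 402.]
e
[... 24478 characters left out ...]
296, 0.0195]), array([0.179 , 0.2092]), 85.6) 7140
bone [ 0.7773 -0.1266] [ 0.777  -0.1301] 0.188 0.051 -11.9 [337. 145.]
bone [0.6508 0.0505] [0.6502 0.0509] 0.07 0.02 -24.2 [262. 194.]
bone [0.638  0.1742] [0.6374 0.1736] 0.07 0.02 22.3 [211. 198.]
bone [ 0.6439 -0.1739] [ 0.6431 -0.1737] 0.072 0.02 -19.2 [356. 198.]
bone [ 0.6177 -0.0464] [ 0.617  -0.0464] 0.071 0.02 -15.8 [303. 208.]
bone [ 0.187  -0.5588] [ 0.1831 -0.5585] 0.061 0.04 -78.7 [541. 411.]
bone [0.161  0.5148] [0.1577 0.5179] 0.06 0.036 81.2 [ 41. 412.]
z table 0.001725963637976058
t 0.1 pos [ 0.1936 -0.5674  0.2367] yaxis -71.2 tilt [-0.     0.002 -1.   ] F [1.2 0.1 0.1] w 0.995 g 0.0 q [-1.33  0.13  1.49  0.    1.52 -0.09]
```

Request:
{"name": "move_arm", "arguments": {
  "steps": "7.4 8.3 0 0 0 51.2 1;7.4 8.3 0 0 0 51.2 1;7.4 8.3 0 0 0 51.2 1;7.4 8.3 0 0 0 51.2 1;7.4 8.3 0 0 0 51.2 1",
  "squeeze": 30
}}

```text
t: 0.72
tool_pos: [0.2679, -0.4844, 0.2371]
ee_rot: [-2.567, -1.81, -0.0]
contact_force: [0.2, 0.3, -0.3]
width: 1.0
gripper_force: 0.0
```

Request:
{"name": "move_arm", "arguments": {
  "steps": "7.4 8.3 0 0 0 51.2 1;7.4 8.3 0 0 0 51.2 1;7.4 8.3 0 0 0 51.2 1;7.4 8.3 0 0 0 51.2 1;7.4 8.3 0 0 0 51.2 1"
}}

```text
t: 1.35
tool_pos: [0.3418, -0.4014, 0.2372]
ee_rot: [-1.533, -2.741, -0.001]
contact_force: [-0.4, 0.1, 0.2]
width: 1.0
gripper_force: 0.0
```

Request:
{"name": "move_arm", "arguments": {
  "steps": "7.3 8.2 0 0 0 51.2 1;7.3 8.2 0 0 0 51.2 1;7.3 8.2 -4 0 0 51.2 1;7.3 8.2 -8 0 0 51.2 1;7.3 8.2 -8 0 0 51.2 1"
}}

```text
t: 1.98
tool_pos: [0.4126, -0.3174, 0.1529]
ee_rot: [-0.197, -3.129, -0.008]
contact_force: [-0.0, 0.2, 1.0]
width: 0.995
gripper_force: 0.0
```

```bash
python3 -c "
from h import *
st()"
```

```text
t 1.98 pos [ 0.4126 -0.3174  0.1529] yaxis 82.8 tilt [-0.006  0.005 -1.   ] F [-0.   0.2  1. ] w 0.995 g 0.0 q [-0.75 -0.02  1.8  -0.    1.37 -2.2 ]
```

Request:
{"name": "move_arm", "arguments": {
  "steps": "0 0 -3 0 0 0 1;0 0 -6 0 0 0 1;0 0 -7.8 0 0 0 1;0 0 -7.8 0 0 0 1;0 0 -7.8 0 0 0 1"
}}

```text
t: 2.6
tool_pos: [0.4153, -0.3204, 0.0807]
ee_rot: [0.207, 3.134, -0.001]
contact_force: [1.3, 0.1, 0.2]
width: 1.002
gripper_force: 0.0
```

```bash
python3 -c "
from h import *
st()
c=read_camera('wrist'); cv2.imwrite('pics/w1.png',c['frame'][:,:,::-1])"
```

```text
t 2.6 pos [ 0.4153 -0.3204  0.0807] yaxis 82.4 tilt [ 0.001 -0.001 -1.   ] F [1.3 0.1 0.2] w 1.002 g 0.0 q [-0.75  0.06  1.86  0.    1.22 -2.19]
```

View pics/w1.png

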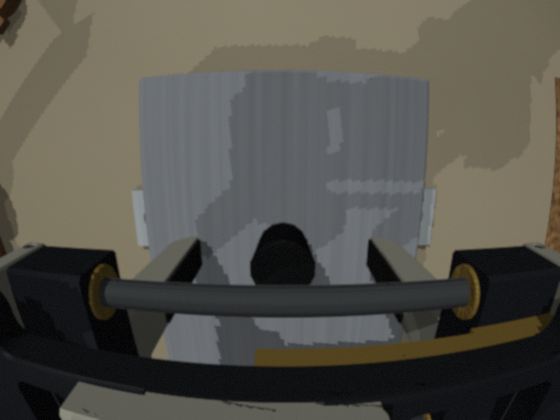

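The wrist view shows the knob (283,255) centred between the open fingers and the lid squared with the view. I'll close on it now.

Request:
{"name": "move_arm", "arguments": {
  "steps": "0 0 -0.3 0 0 0 0;0 0 -0.3 0 0 0 0;0 0 -0.3 0 0 0 0;0 0 -0.3 0 0 0 0;0 0 -0.3 0 0 0 0",
  "squeeze": 35
}}

```text
t: 3.28
tool_pos: [0.4148, -0.3199, 0.0767]
ee_rot: [0.207, 3.135, -0.0]
contact_force: [0.0, 0.0, 0.2]
width: 0.512
gripper_force: 0.0
```

Request:
{"name": "move_arm", "arguments": {
  "steps": "0 0 0 0 0 0 0;0 0 1 0 0 0 0;0 0 2 0 0 0 0;0 0 4 0 0 0 0;0 0 4 0 0 0 0"
}}

```text
t: 3.9
tool_pos: [0.4159, -0.3208, 0.1188]
ee_rot: [0.207, 3.132, -0.004]
contact_force: [0.2, 0.1, -3.7]
width: 0.312
gripper_force: 35.0
```

```bash
cat >> h.py <<'E'
def plate(c,zlo,zhi,ylo,yhi,xlo=.28,xhi=.56,smax=80,amin=1500):
    P=cloud(c); z=P[...,2]; m=(z>zlo)&(z<zhi)&(P[...,1]>ylo)&(P[...,1]<yhi)&(P[...,0]>xlo)&(P[...,0]<xhi)&(hsv(c)[...,1]<smax)
    for b in blobs(m,amin):
        q=P[b]; print("plate",len(q),*rect(q[:,:2]),"z",np.percentile(q[:,2],[5,50,95]).round(4))
        A=np.c_[q[:,:2]-q[:,:2].mean(0),np.ones(len(q))]; print(" slope",np.linalg.lstsq(A,q[:,2],rcond=None)[0].round(4))
E
python3 -c "
from h import *
st(); c=read_camera('top'); cv2.imwrite('pics/t1.png',c['frame'][:,:,::-1]); plate(c,.07,.115,-.5,-.15); plate(c,.04,.069,-.5,-.15,amin=100)"
```

```text
t 3.9 pos [ 0.4159 -0.3208  0.1188] yaxis 82.4 tilt [ 0.003 -0.003 -1.   ] F [ 0.2  0.1 -3.7] w 0.312 g 34.999262667261064 q [-0.75  0.02  1.83  0.    1.29 -2.19]
plate 4780 [ 0.417  -0.3201] [0.1645 0.1943] 82.1 z [0.0892 0.0917 0.0941]
 slope [ 0.0051 -0.0029  0.0916]
plate 347 [ 0.4226 -0.245 ] [0.0109 0.1893] 82.7 z [0.0416 0.0499 0.0526]
 slope [-0.0876 -0.6601  0.0487]
```

View pics/t1.png

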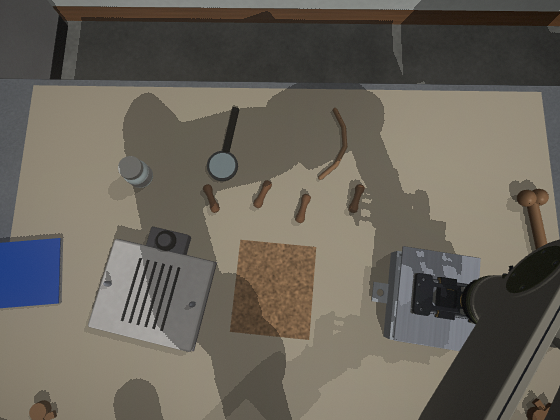

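The lid is off and level, and the gripper holds it at (435,295). Next is the move to the mat.

Request:
{"name": "move_arm", "arguments": {
  "steps": "0.2 3 0 0 0 1 0;0.4 7 0 0 0 2 0;0.6 12 0 0 0 3 0;0.8 17 0 0 0 3.3 0;1 22 0 0 0 3.3 0"
}}

```text
t: 4.58
tool_pos: [0.424, -0.0982, 0.1158]
ee_rot: [-0.117, -3.139, -0.001]
contact_force: [1.0, -0.2, -4.3]
width: 0.317
gripper_force: 35.0
```

Request:
{"name": "move_arm", "arguments": {
  "steps": "0.2 5 0 0 0 0 0;0.3 9 0 0 0 0 0;0.4 12 -1 0 0 0 0;0.4 12 -3 0 0 0 0;0.4 12 -5 0 0 0 0"
}}

```text
t: 5.2
tool_pos: [0.4282, 0.0208, 0.0653]
ee_rot: [-0.115, -3.139, -0.0]
contact_force: [-0.9, -0.3, -3.7]
width: 0.32
gripper_force: 35.0
```

```bash
python3 -c "
from h import *
st(); c=read_camera('top'); plate(c,.035,.08,-.18,.17,amin=1000)"
```

```text
t 5.2 pos [0.4282 0.0208 0.0653] yaxis 85.8 tilt [-0.001  0.    -1.   ] F [-0.9 -0.3 -3.7] w 0.32 g 34.99936338630505 q [-0.07 -0.19  2.13 -0.    1.2  -1.57]
```

Request:
{"name": "move_arm", "arguments": {
  "steps": "0 0 -1 0 0 0 0;0 0 -1.8 0 0 0 0;0 0 -2.3 0 0 0 0;0 0 -2.3 0 0 0 0;0 0 -2.3 0 0 0 0"
}}

```text
t: 5.88
tool_pos: [0.4291, 0.0201, 0.044]
ee_rot: [0.117, 3.139, -0.0]
contact_force: [0.2, 0.6, -3.3]
width: 0.318
gripper_force: 35.0
```

```bash
python3 -c "
from h import *
st(); c=read_camera('top'); plate(c,.005,.06,-.18,.17,amin=300,smax=70)"
```

```text
t 5.88 pos [0.4291 0.0201 0.044 ] yaxis 85.7 tilt [ 0.001 -0.    -1.   ] F [ 0.2  0.6 -3.3] w 0.318 g 34.99931856407784 q [-0.07 -0.15  2.14  0.    1.15 -1.57]
plate 718 [0.5141 0.014 ] [0.1637 0.0264] 84.6 z [0.0148 0.0172 0.0198]
 slope [-0.0321  0.0029  0.0173]
```

Request:
{"name": "move_arm", "arguments": {
  "steps": "0 0 -0.15 0 0 0 0;0 0 -0.25 0 0 0 0;0 0 -0.25 0 0 0 0"
}}

```text
t: 6.3
tool_pos: [0.4293, 0.0201, 0.0426]
ee_rot: [0.117, 3.139, -0.0]
contact_force: [-7.0, 0.0, 13.4]
width: 0.315
gripper_force: 35.0
```

Request:
{"name": "move_arm", "arguments": {
  "steps": "0 0 0 0 0 0 0.4;0 0 0 0 0 0 0.5;0 0 0 0 0 0 0.7;0 0 0 0 0 0 0.8;0 0 0 0 0 0 0.9"
}}

```text
t: 6.92
tool_pos: [0.4287, 0.0201, 0.0411]
ee_rot: [-0.117, -3.139, -0.0]
contact_force: [0.3, 0.4, 0.5]
width: 0.771
gripper_force: 0.0
```

Request:
{"name": "move_arm", "arguments": {
  "steps": "0 0 1 0 0 0 1;0 0 5 0 0 0 1;-0.5 -5 10 0 0 0 1;-1 -11 12 0 0 -1 1;-1 -17 12 0 0 -3.3 1"
}}

```text
t: 7.55
tool_pos: [0.4202, -0.1464, 0.1646]
ee_rot: [0.206, 3.129, -0.003]
contact_force: [0.4, -0.1, -0.8]
width: 0.997
gripper_force: 0.0
```

Request:
{"name": "move_arm", "arguments": {
  "steps": "0 -6 0 0 0 0 1;0 -12 0 0 0 0 1;-0.4 -17 0 0 0 0 1;-0.4 -17 0 0 0 0 1"
}}

```text
t: 8.05
tool_pos: [0.4141, -0.3175, 0.1615]
ee_rot: [0.213, 3.134, -0.002]
contact_force: [0.2, -0.2, -0.3]
width: 0.998
gripper_force: 0.0
```

```bash
python3 -c "
from h import *
st(); c=read_camera('top'); plate(c,.005,.03,-.1,.17,amin=300,smax=70); plate(c,.03,.06,-.5,-.17,amin=100,smax=90)
cv2.imwrite('pics/t2.png',c['frame'][:,:,::-1]); w=read_camera('wrist'); cv2.imwrite('pics/w2.png',w['frame'][:,:,::-1])"
```

```text
t 8.05 pos [ 0.4141 -0.3175  0.1615] yaxis 82.2 tilt [ 0.    -0.001 -1.   ] F [ 0.2 -0.2 -0.3] w 0.998 g 0.0 q [-0.75 -0.03  1.8  -0.    1.38 -2.19]
plate 6069 [0.4303 0.0206] [0.1642 0.1951] 85.4 z [0.0131 0.0158 0.0183]
 slope [0.0005 0.0003 0.0157]
plate 1387 [ 0.4129 -0.3204] [0.1629 0.1906] 82.8 z [0.0308 0.0483 0.0524]
 slope [0.0034 0.0044 0.0443]
```

View pics/w2.png

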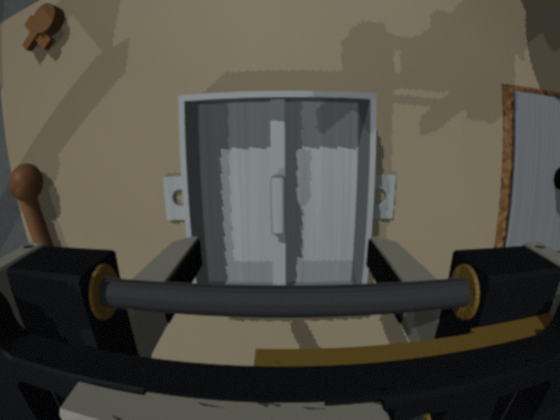

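The tray is open. Its tab is at (278,205) with an ear hole on each side, at (178,197) and (382,195), and the lid lies flat on the mat. Next I descend to pinch the tab.

Request:
{"name": "move_arm", "arguments": {
  "steps": "0 0 -4 0 0 0 1;0 0 -8 0 0 0 1;0 0 -11 0 0 0 1;0 0 -12.7 0 0 0 1;0 0 -12.7 0 0 0 1",
  "squeeze": 50
}}

```text
t: 8.78
tool_pos: [0.4145, -0.3129, 0.0331]
ee_rot: [-0.205, -3.133, -0.002]
contact_force: [0.3, 0.4, 0.8]
width: 1.002
gripper_force: 0.0
```

Request:
{"name": "move_arm", "arguments": {
  "steps": "0 0 0 0 0 0 0;0 0 0 0 0 0 0;0 0 0 0 0 0 0;0 0 0 0 0 0 0;0 0 0 0 0 0 0"
}}

```text
t: 9.4
tool_pos: [0.4148, -0.3144, 0.034]
ee_rot: [0.207, 3.135, -0.0]
contact_force: [-0.3, 0.4, 0.2]
width: 0.508
gripper_force: 0.0
```

Request:
{"name": "move_arm", "arguments": {
  "steps": "0 0 0 0 0 0 0;0 0 0 0 0 0 0;0 0 0 0 0 0 0;0 0 0 0 0 0 0;0 0 0 0 0 0 0"
}}

```text
t: 10.02
tool_pos: [0.4148, -0.3145, 0.0339]
ee_rot: [-0.207, -3.135, 0.0]
contact_force: [-0.3, -1.5, -0.8]
width: 0.126
gripper_force: 50.0
```

```bash
python3 -c "
from h import *
st()"
```

```text
t 10.03 pos [ 0.4148 -0.3145  0.0339] yaxis 82.4 tilt [-0. -0. -1.] F [-0.3 -1.5 -0.8] w 0.126 g 50.00001400709152 q [-0.75  0.12  1.89 -0.    1.13 -2.19]
```

Request:
{"name": "move_arm", "arguments": {
  "steps": "0 0 0.5 0 0 0 0;0 0 2 0 0 0 0;0 0 5 0 0 0 0;0 0 8 0 0 0 0;0 0 9.5 0 0 0 0"
}}

```text
t: 10.65
tool_pos: [0.4157, -0.315, 0.1316]
ee_rot: [0.207, 3.132, -0.003]
contact_force: [0.4, -0.6, -4.4]
width: 0.123
gripper_force: 5.0
```

```bash
python3 -c "
from h import *
st(); c=read_camera('top'); plate(c,.11,.16,-.5,-.15,amin=100,smax=90)"
```

```text
t 10.65 pos [ 0.4157 -0.315   0.1316] yaxis 82.4 tilt [ 0.003 -0.002 -1.   ] F [ 0.4 -0.6 -4.4] w 0.123 g 5.000001713633537 q [-0.75 -0.01  1.83  0.    1.32 -2.19]
plate 2222 [ 0.4149 -0.3139] [0.1614 0.1907] 82.3 z [0.1133 0.1323 0.1497]
 slope [0.0151 0.0215 0.1342]
```

Request:
{"name": "move_arm", "arguments": {
  "steps": "0 0 0 0 0 0 0;0 0 0 0 0 0 0;0 0 0 0 0 0 0",
  "squeeze": 55
}}

```text
t: 11.08
tool_pos: [0.4142, -0.3137, 0.1275]
ee_rot: [-0.207, -3.133, -0.002]
contact_force: [0.5, 0.3, -4.3]
width: 0.125
gripper_force: 55.0
```

```bash
python3 -c "
from h import *
st(); c=read_camera('top'); plate(c,.06,.16,-.5,-.15,amin=100,smax=90)"
```

```text
t 11.07 pos [ 0.4142 -0.3137  0.1275] yaxis 82.4 tilt [-0.002  0.002 -1.   ] F [ 0.5  0.3 -4.3] w 0.125 g 54.99986618757248 q [-0.75 -0.    1.83  0.    1.31 -2.19]
plate 5543 [ 0.4155 -0.2959] [0.1953 0.1902] 82.4 z [0.0974 0.1009 0.1446]
 slope [0.0351 0.0532 0.1116]
plate 125 [ 0.4204 -0.2998] [0.0187 0.0367] 82.3 z [0.0978 0.1208 0.155 ]
 slope [0.2619 2.2188 0.1237]
```

Request:
{"name": "move_arm", "arguments": {
  "steps": "0 3 0 0 0 0 0;0 7 0 0 0 0 0;0 12 0 0 0 0 0;0 17 0 0 0 0 0;0 22 0 0 0 0 0"
}}

```text
t: 11.75
tool_pos: [0.4144, -0.0929, 0.1286]
ee_rot: [-0.208, -3.135, -0.0]
contact_force: [0.8, -0.4, -3.8]
width: 0.125
gripper_force: 55.0
```

Request:
{"name": "move_arm", "arguments": {
  "steps": "0 5 0 0 0 -1 0;0 10 0 0 0 -2 0;0 15 0 0 0 -3 0;0 20 0 0 0 -4 0;0 25 0 0 0 -4.5 0"
}}

```text
t: 12.38
tool_pos: [0.4145, 0.1573, 0.1287]
ee_rot: [0.331, 3.124, -0.0]
contact_force: [0.7, 0.3, -4.2]
width: 0.125
gripper_force: 55.0
```

Request:
{"name": "move_arm", "arguments": {
  "steps": "0 5 0 0 0 0 0;0 9 0 0 0 0 0;0 12 0 0 0 0 0;0 13.3 0 0 0 0 0;0 13.3 0 0 0 0 0"
}}

```text
t: 13.0
tool_pos: [0.4145, 0.2887, 0.1284]
ee_rot: [-0.328, -3.124, 0.001]
contact_force: [0.2, -0.9, -3.2]
width: 0.127
gripper_force: 55.0
```

```bash
python3 -c "
from h import *
st(); c=read_camera('top'); plate(c,.125,.16,.1,.5,amin=100,smax=90); plate(c,.09,.11,.1,.5,amin=100,smax=90)
cv2.imwrite('pics/t3.png',c['frame'][:,:,::-1]);np.savez('t3.npz',**c)"
```

```text
t 13.0 pos [0.4145 0.2887 0.1284] yaxis 78.0 tilt [-0.001 -0.001 -1.   ] F [ 0.2 -0.9 -3.2] w 0.127 g 55.000079870224 q [ 0.51 -0.05  1.87 -0.    1.32 -0.85]
plate 1346 [0.4132 0.2893] [0.1612 0.19  ] 78.0 z [0.1256 0.1432 0.147 ]
 slope [ 0.0114 -0.0275  0.1387]
plate 866 [0.4793 0.3218] [0.0622 0.0641] 78.2 z [0.0983 0.1004 0.1036]
 slope [0.0103 0.0257 0.1007]
plate 873 [0.4628 0.2439] [0.0591 0.0642] 78.1 z [0.0984 0.1006 0.1035]
 slope [0.0069 0.0224 0.1007]
plate 482 [0.3932 0.1948] [0.0352 0.189 ] 77.9 z [0.097  0.1015 0.107 ]
 slope [0.0104 0.0339 0.1017]
plate 118 [0.3969 0.2779] [0.0168 0.036 ] 74.3 z [0.0984 0.1003 0.1022]
 slope [-0.025  -0.0274  0.1003]
plate 625 [0.3398 0.2691] [0.0602 0.0459] 78.6 z [0.0982 0.1006 0.1057]
 slope [-0.0328  0.0211  0.1009]
plate 200 [0.3492 0.3346] [0.0321 0.0375] 79.8 z [0.0976 0.1003 0.1033]
 slope [-0.0448 -0.0158  0.1005]
```

View pics/t3.png

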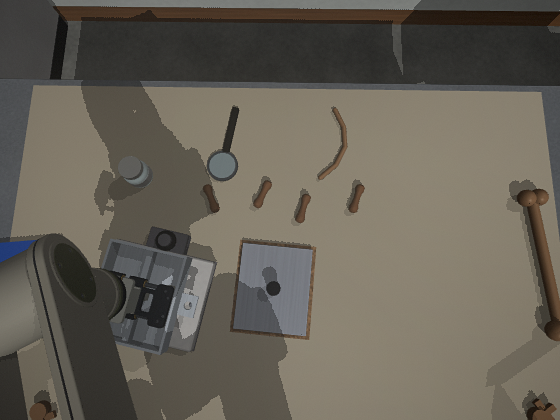

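The held tray sits level, centred over the dryer at (150,297), and lined up with it. I'm lowering it.

Request:
{"name": "move_arm", "arguments": {
  "steps": "0 0 -1.5 0 0 0 0;0 0 -2.5 0 0 0 0;0 0 -3.3 0 0 0 0;0 0 -4 0 0 0 0;0 0 -4 0 0 0 0"
}}

```text
t: 13.68
tool_pos: [0.4145, 0.2884, 0.0882]
ee_rot: [-0.33, -3.123, 0.001]
contact_force: [-0.4, -0.4, -4.8]
width: 0.128
gripper_force: 55.0
```

Request:
{"name": "move_arm", "arguments": {
  "steps": "0 0 -0.4 0 0 0 0;0 0 -0.8 0 0 0 0;0 0 -1.2 0 0 0 0;0 0 -1.4 0 0 0 0;0 0 -1.4 0 0 0 0"
}}

```text
t: 14.3
tool_pos: [0.4147, 0.2886, 0.0747]
ee_rot: [-0.33, -3.124, 0.0]
contact_force: [0.3, -1.1, -4.0]
width: 0.128
gripper_force: 55.0
```

```bash
python3 -c "
from h import *
st(); c=read_camera('top'); plate(c,.08,.1,.1,.5,amin=100,smax=90); plate(c,.04,.055,.1,.5,amin=500,smax=90)"
```

```text
t 14.3 pos [0.4147 0.2886 0.0747] yaxis 77.9 tilt [-0. -0. -1.] F [ 0.3 -1.1 -4. ] w 0.128 g 55.00005483627319 q [ 0.51  0.02  1.91  0.    1.21 -0.85]
plate 772 [0.4134 0.2893] [0.1611 0.19  ] 77.9 z [0.0821 0.091  0.0938]
 slope [ 0.0036 -0.0053  0.0901]
plate 759 [0.4797 0.3211] [0.0623 0.0635] 78.4 z [0.0442 0.0467 0.0498]
 slope [0.0055 0.0151 0.0468]
plate 765 [0.4631 0.2431] [0.0599 0.0638] 78.5 z [0.0441 0.0467 0.0497]
 slope [0.0036 0.0119 0.0468]
plate 1181 [0.3926 0.1941] [0.0373 0.1949] 77.7 z [0.0402 0.0423 0.0503]
 slope [0.0144 0.0594 0.0437]
plate 555 [0.3399 0.2693] [0.0592 0.046 ] 77.5 z [0.0442 0.0466 0.0502]
 slope [-0.0195  0.0199  0.0468]
```

Request:
{"name": "move_arm", "arguments": {
  "steps": "0 0 -0.1 0 0 0 0;0 0 -0.2 0 0 0 0;0 0 -0.2 0 0 0 0"
}}

```text
t: 14.72
tool_pos: [0.4151, 0.2888, 0.0739]
ee_rot: [0.33, 3.124, 0.0]
contact_force: [-4.8, -2.3, 5.4]
width: 0.123
gripper_force: 55.0
```

Request:
{"name": "move_arm", "arguments": {
  "steps": "0 0 0 0 0 0 0.2;0 0 0 0 0 0 0.4;0 0 0 0 0 0 0.6;0 0 0 0 0 0 0.7;0 0 0 0 0 0 0.7"
}}

```text
t: 15.35
tool_pos: [0.4148, 0.2886, 0.0728]
ee_rot: [-0.33, -3.124, 0.0]
contact_force: [-0.8, 0.2, -0.3]
width: 0.581
gripper_force: 0.0
```

Request:
{"name": "move_arm", "arguments": {
  "steps": "0 0 2 0 0 0 0.7;0 0 6 0 0 0 0.7;0 0 11 0 0 0 0.7;5 -3 13 0 0 0 0.7;10 -6 14 0 0 0 0.7"
}}

```text
t: 15.98
tool_pos: [0.5167, 0.2288, 0.2155]
ee_rot: [0.327, 3.121, 0.003]
contact_force: [0.7, 0.4, -0.8]
width: 0.7
gripper_force: 0.0
```

```bash
python3 -c "
from h import *
st(); c=read_camera('top'); plate(c,.08,.1,.1,.5,amin=100,smax=90); plate(c,.04,.055,.1,.5,amin=500,smax=90)
for b in bones(c): print(*b)"
```

```text
t 15.97 pos [0.5167 0.2288 0.2155] yaxis 78.1 tilt [ 0.004  0.001 -1.   ] F [ 0.7  0.4 -0.8] w 0.7 g 0.0 q [ 0.33  0.04  1.62  0.    1.47 -1.04]
plate 316 [0.3895 0.2189] [0.0149 0.1714] 76.9 z [0.082  0.0902 0.0929]
 slope [0.091  0.4043 0.0893]
plate 1168 [0.3929 0.1942] [0.0367 0.1954] 78.0 z [0.0402 0.0421 0.0494]
 slope [0.0169 0.0712 0.0434]
plate 1739 [0.3996 0.2569] [0.0597 0.1666] 78.1 z [0.0435 0.0459 0.0488]
 slope [0.0015 0.0062 0.046 ]
[ 0.7772 -0.127 ] [ 0.7756 -0.1302] 0.188 0.051 -12.0 [337. 146.]
[0.6507 0.0505] [0.6498 0.0508] 0.07 0.018 -24.7 [262. 194.]
[0.638  0.1735] [0.6373 0.1736] 0.071 0.02 22.7 [211. 198.]
[ 0.6437 -0.1743] [ 0.6432 -0.1741] 0.07 0.019 -19.3 [356. 198.]
[ 0.6173 -0.0465] [ 0.617  -0.0467] 0.07 0.019 -15.8 [303. 208.]
[ 0.188  -0.5585] [ 0.1833 -0.5587] 0.062 0.042 -79.2 [541. 411.]
```

Request:
{"name": "move_arm", "arguments": {
  "steps": "4 -1.8 -2 0 0 10 0.55;8 -3.6 -5 0 0 20 0.55;12.3 -5.5 -9 0 0 30 0.55;12.3 -5.5 -11.3 0 0 34.7 0.55;12.3 -5.5 -11.3 0 0 34.7 0.55",
  "squeeze": 20
}}

```text
t: 16.65
tool_pos: [0.6358, 0.1729, 0.0963]
ee_rot: [0.613, -3.075, -0.0]
contact_force: [-0.9, 1.2, -0.5]
width: 0.553
gripper_force: 0.0
```

```bash
python3 -c "
from h import *
st(); c=read_camera('scene')
for b in bones(c): print(*b)"
```

```text
t 16.65 pos [0.6358 0.1729 0.0963] yaxis 112.6 tilt [-0.006 -0.001 -1.   ] F [-0.9  1.2 -0.5] w 0.553 g 0.0 q [ 0.19  0.39  1.44  0.    1.31 -1.78]
[0.3152 1.0376] [0.3349 1.0386] 0.473 0.06 0.0 [439.  59.]
[0.0554 0.5921] [0.0541 0.5956] 0.07 0.049 -55.0 [305.  67.]
[0.1492 0.5179] [0.1485 0.519 ] 0.069 0.054 -27.3 [307.  84.]
[0.6358 0.1748] [0.6365 0.1748] 0.07 0.027 20.3 [333. 199.]
[ 0.0766 -0.4943] [ 0.0773 -0.4975] 0.06 0.032 -6.1 [  5. 200.]
[0.6488 0.0517] [0.6489 0.0517] 0.078 0.019 -25.3 [302. 224.]
[ 0.6148 -0.0451] [ 0.6155 -0.0455] 0.076 0.019 -16.4 [264. 235.]
[ 0.6415 -0.1734] [ 0.6429 -0.1736] 0.076 0.019 -18.7 [228. 268.]
[ 0.78   -0.1293] [ 0.7871 -0.134 ] 0.19 0.052 -10.6 [281. 300.]
[ 0.6522 -0.5841] [ 0.6565 -0.5844] 0.066 0.03 -84.2 [ 54. 384.]
```

Request:
{"name": "move_arm", "arguments": {
  "steps": "0.1 0.05 -3 0 0 0 0.55;0.1 0.05 -6 0 0 0 0.55;0.1 0.05 -7.8 0 0 0 0.55;0.1 0.05 -7.8 0 0 0 0.55;0.1 0.05 -7.8 0 0 0 0"
}}

```text
t: 17.32
tool_pos: [0.64, 0.1746, 0.0239]
ee_rot: [-0.616, 3.078, -0.0]
contact_force: [1.2, -0.2, 0.6]
width: 0.487
gripper_force: 0.0
```

Request:
{"name": "move_arm", "arguments": {
  "steps": "0 0 0 0 0 0 0;0 0 0 0 0 0 0;0 0 0 0 0 0 0;0 0 0 0 0 0 0;0 0 0 0 0 0 0"
}}

```text
t: 17.95
tool_pos: [0.6391, 0.1742, 0.0223]
ee_rot: [-0.616, 3.08, -0.0]
contact_force: [-0.5, 0.0, 4.2]
width: 0.172
gripper_force: 20.0
```

Request:
{"name": "move_arm", "arguments": {
  "steps": "0 0 0 0 0 0 0;0 0 2 0 0 0 0;0 0 6 0 0 0 0;0 0 11 0 0 0 0;0 0 13 0 0 0 0"
}}

```text
t: 18.58
tool_pos: [0.6408, 0.1745, 0.1571]
ee_rot: [-0.615, 3.074, -0.0]
contact_force: [1.2, 1.3, 0.6]
width: 0.166
gripper_force: 20.0
```

```bash
python3 -c "
from h import *
st()"
```

```text
t 18.57 pos [0.6408 0.1745 0.1571] yaxis 112.6 tilt [ 0.006  0.001 -1.   ] F [1.2 1.3 0.6] w 0.166 g 19.99865412712097 q [ 0.19  0.34  1.39 -0.    1.4  -1.78]
```

Request:
{"name": "move_arm", "arguments": {
  "steps": "-3 2 0 0 0 -7 0;-8 5 0 0 0 -15 0;-13 8 0 0 0 -25 0;-18 11 0 0 0 -34.7 0;-22 14 0 0 0 -34.7 0"
}}

```text
t: 19.2
tool_pos: [0.4165, 0.3146, 0.1515]
ee_rot: [-0.334, -3.123, 0.001]
contact_force: [1.4, 0.5, -0.2]
width: 0.172
gripper_force: 20.0
```

Request:
{"name": "move_arm", "arguments": {
  "steps": "-4.1 2.4 0 0 0 0 0;-4.1 2.4 0 0 0 0 0;-4.1 2.4 -3 0 0 0 0;-4.1 2.4 -5 0 0 0 0;-4.1 2.4 -5 0 0 0 0"
}}

```text
t: 19.82
tool_pos: [0.3772, 0.3366, 0.0999]
ee_rot: [-0.331, -3.121, 0.005]
contact_force: [-1.0, 0.1, -0.6]
width: 0.174
gripper_force: 20.0
```

```bash
python3 -c "
from h import *
st()
for n in ['scene','wrist']:
  c=read_camera(n); cv2.imwrite('pics/%s4.png'%n,c['frame'][:,:,::-1])
a=cv2.imread('pics/scene4.png')[60:260,200:480]; b=cv2.imread('pics/wrist4.png')
cv2.imwrite('pics/m4.png',np.vstack([cv2.resize(a,(560,400))[:300],cv2.resize(b[60:360],(560,300))]))"
```

```text
t 19.82 pos [0.3772 0.3366 0.0999] yaxis 77.9 tilt [-0.003 -0.003 -1.   ] F [-1.   0.1 -0.6] w 0.174 g 19.99861478805542 q [ 0.63 -0.01  1.89 -0.    1.26 -0.73]
```

View pics/m4.png

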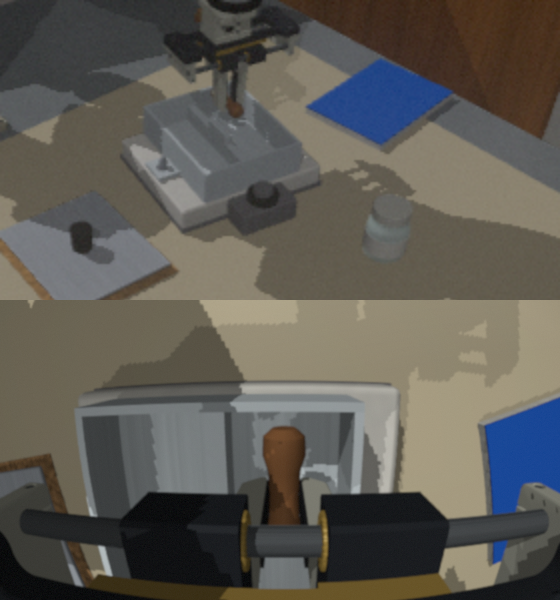

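The composite shows the bone (285,455) held over the far bay, between the partition and the wall, with room for both fingers. I'll release it there.

Request:
{"name": "move_arm", "arguments": {
  "steps": "0 0 -1.5 0 0 0 0;0 0 -2.8 0 0 0 0;0 0 -3.2 0 0 0 0;0 0 -3.2 0 0 0 0;0 0 -3.2 0 0 0 0.28"
}}

```text
t: 20.55
tool_pos: [0.3781, 0.3384, 0.0703]
ee_rot: [0.33, 3.124, 0.001]
contact_force: [0.3, 0.7, -0.1]
width: 0.234
gripper_force: 0.0
```

Request:
{"name": "move_arm", "arguments": {
  "steps": "0 0 0 0 0 0 0.28;0 0 0 0 0 0 0.28;0 0 2 0 0 0 0.28;0 0 5 0 0 0 0.28;0 0 10 0 0 0 0.55"
}}

```text
t: 21.18
tool_pos: [0.3766, 0.3373, 0.1692]
ee_rot: [-0.33, -3.121, 0.004]
contact_force: [1.7, 1.0, -0.3]
width: 0.344
gripper_force: 0.0
```

Request:
{"name": "move_arm", "arguments": {
  "steps": "4 -4 0 0 0 -3 0.55;9 -9 0 0 0 -8 0.55;14 -14 0 0 0 -12.7 0.55;18.5 -18.5 0 0 0 -12.7 0.55;22.5 -23 0 0 0 -12.7 0.55"
}}

```text
t: 21.8
tool_pos: [0.594, 0.1179, 0.1702]
ee_rot: [0.673, 3.068, 0.001]
contact_force: [0.6, 1.2, 0.3]
width: 0.548
gripper_force: 0.0
```

```bash
cat >> h.py <<'E'
def near(zs=(.0,.03)):
    c=read_camera("top"); P=cloud(c); H=hsv(c)
    for b in bones(c):
        if .05<b[2]<.09 and .5<b[0][0]<.75: print("bench",*b)
    m=(P[...,2]>.046)&(P[...,2]<.09)&(H[...,1]>90)&(P[...,1]>.15)&(P[...,1]<.42)&(P[...,0]>.28)&(P[...,0]<.53)
    o=np.array([.4134,.289]); A=np.radians(-12.1); R=np.array([[np.cos(A),np.sin(A)],[-np.sin(A),np.cos(A)]])
    for b in blobs(m,25):
        q=P[b]; d=(q[:,:2]-o)@R.T; r=rect(d); print("tray",len(q),*r,"zmax",np.percentile(q[:,2],95).round(3))
E
python3 -c "
from h import *
st(); near()"
```

```text
t 21.8 pos [0.594  0.1179 0.1702] yaxis 65.2 tilt [ 0.001  0.    -1.   ] F [0.6 1.2 0.3] w 0.548 g 0.0 q [ 0.11  0.18  1.55  0.    1.4  -1.03]
bench [ 0.6441 -0.1744] [ 0.6433 -0.1742] 0.071 0.019 -19.4 [356. 198.]
bench [ 0.6177 -0.0466] [ 0.6173 -0.0468] 0.071 0.019 -15.6 [303. 208.]
```

Request:
{"name": "move_arm", "arguments": {
  "steps": "2.5 -3 -2 0 0 0 0.55;4.75 -5.75 -5 0 0 0 0.55;4.75 -5.75 -8 0 0 0 0.55;4.75 -5.75 -8 0 0 0 0.55"
}}

```text
t: 22.35
tool_pos: [0.6377, 0.0615, 0.0865]
ee_rot: [-0.673, -3.062, 0.002]
contact_force: [0.2, -0.3, 1.1]
width: 0.555
gripper_force: 0.0
```

```bash
python3 -c "
from h import *
st(); near(); c=read_camera('scene')
for b in bones(c):
  if .5<b[0][0]<.75 and b[0][1]>-.3: print(*b)"
```

```text
t 22.35 pos [0.6377 0.0615 0.0865] yaxis 65.2 tilt [-0.006  0.    -1.   ] F [ 0.2 -0.3  1.1] w 0.555 g 0.0 q [ 0.02  0.36  1.51  0.    1.28 -1.12]
bench [ 0.6438 -0.1743] [ 0.6432 -0.1742] 0.072 0.019 -19.3 [356. 198.]
bench [ 0.6177 -0.0466] [ 0.6172 -0.0466] 0.071 0.019 -15.9 [303. 208.]
tray 255 [-0.0462  0.0385] [0.068  0.0166] 0.5 zmax 0.068
[0.6488 0.0515] [0.6492 0.0514] 0.078 0.019 -25.7 [302. 224.]
[ 0.6158 -0.0453] [ 0.6161 -0.0455] 0.076 0.019 -16.9 [264. 235.]
[ 0.6417 -0.1728] [ 0.6424 -0.1731] 0.076 0.018 -18.6 [228. 268.]
```

Request:
{"name": "move_arm", "arguments": {
  "steps": "1 -1 0 0 0 0 0.55;1 -1 0 0 0 0 0.55;1 -1 0 0 0 0 0.55"
}}

```text
t: 22.82
tool_pos: [0.6506, 0.0519, 0.0908]
ee_rot: [0.674, 3.067, 0.0]
contact_force: [0.2, 1.2, -0.2]
width: 0.548
gripper_force: 0.0
```

Request:
{"name": "move_arm", "arguments": {
  "steps": "0 -0.1 -3 0 0 0 0.55;0 -0.1 -6 0 0 0 0.55;0 -0.1 -6.85 0 0 0 0.55;0 -0.1 -6.85 0 0 0 0.55;0 -0.1 -6.85 0 0 0 0"
}}

```text
t: 23.45
tool_pos: [0.6509, 0.051, 0.0226]
ee_rot: [0.673, 3.067, 0.001]
contact_force: [-0.6, -0.2, -0.1]
width: 0.484
gripper_force: 0.0
```

Request:
{"name": "move_arm", "arguments": {
  "steps": "0 0 0 0 0 0 0;0 0 0 0 0 0 0;0 0 0 0 0 0 0;0 0 0 0 0 0 0;0 0 0 0 0 0 0"
}}

```text
t: 24.08
tool_pos: [0.6502, 0.0509, 0.0216]
ee_rot: [0.674, 3.068, 0.0]
contact_force: [-1.0, 0.7, 2.7]
width: 0.174
gripper_force: 20.0
```

Request:
{"name": "move_arm", "arguments": {
  "steps": "0 0 0 0 0 0 0;0 0 2 0 0 0 0;0 0 6 0 0 0 0;0 0 11 0 0 0 0;0 0 13 0 0 0 0"
}}

```text
t: 24.7
tool_pos: [0.6522, 0.0509, 0.1569]
ee_rot: [0.672, 3.062, 0.002]
contact_force: [0.2, 0.1, 0.3]
width: 0.171
gripper_force: 20.0
```

Request:
{"name": "move_arm", "arguments": {
  "steps": "0 0 0 0 0 0 0;0 0 0 0 0 0 0"
}}

```text
t: 24.95
tool_pos: [0.6489, 0.0509, 0.1493]
ee_rot: [-0.673, -3.066, 0.001]
contact_force: [-0.4, -0.2, -0.3]
width: 0.169
gripper_force: 20.0
```

Request:
{"name": "move_arm", "arguments": {
  "steps": "-1.5 2 0 0 0 3 0;-4 6 0 0 0 6 0;-7 10 0 0 0 9 0;-10 14.4 0 0 0 12.7 0;-12.4 18 0 0 0 12.7 0"
}}

```text
t: 25.58
tool_pos: [0.5232, 0.2318, 0.1485]
ee_rot: [-0.327, -3.12, 0.003]
contact_force: [0.7, 0.5, -0.2]
width: 0.169
gripper_force: 20.0
```

Request:
{"name": "move_arm", "arguments": {
  "steps": "-3 4.4 0 0 0 0 0;-6.05 8.8 0 0 0 0 0;-6.05 8.8 0 0 0 0 0;-6.05 8.8 -3 0 0 0 0;-6.05 8.8 -3 0 0 0 0"
}}

```text
t: 26.2
tool_pos: [0.4632, 0.3168, 0.1172]
ee_rot: [-0.33, -3.118, 0.008]
contact_force: [0.1, -0.6, -0.8]
width: 0.169
gripper_force: 20.0
```

Request:
{"name": "move_arm", "arguments": {
  "steps": "0 0 0 0 0 0 0"
}}

```text
t: 26.32
tool_pos: [0.4656, 0.318, 0.121]
ee_rot: [-0.331, -3.123, 0.002]
contact_force: [0.1, -0.7, 1.1]
width: 0.168
gripper_force: 20.0
```

Request:
{"name": "move_arm", "arguments": {
  "steps": "0 0 -2 0 0 0 0;0 0 -4 0 0 0 0;0 0 -5.1 0 0 0 0;0 0 -5.1 0 0 0 0;0 0 -5.1 0 0 0 0.28"
}}

```text
t: 26.95
tool_pos: [0.4658, 0.3191, 0.0708]
ee_rot: [0.33, 3.124, 0.0]
contact_force: [-0.5, 0.8, 0.3]
width: 0.237
gripper_force: 0.0
```

Request:
{"name": "move_arm", "arguments": {
  "steps": "0 0 0 0 0 0 0.28;0 0 0 0 0 0 0.28;0 0 2 0 0 0 0.28;0 0 5 0 0 0 0.28;0 0 9 0 0 0 0.55"
}}

```text
t: 27.58
tool_pos: [0.4652, 0.3187, 0.1621]
ee_rot: [-0.33, -3.124, 0.0]
contact_force: [0.4, -0.1, 0.6]
width: 0.347
gripper_force: 0.0
```

Request:
{"name": "move_arm", "arguments": {
  "steps": "1 -3 0 0 0 0 0.55;3 -7 0 0 0 -1 0.55;5 -11.5 0 0 0 -2 0.55;7 -16 0 0 0 -3 0.55;9 -20.5 0 0 0 -3.7 0.55"
}}

```text
t: 28.2
tool_pos: [0.5566, 0.1125, 0.1625]
ee_rot: [0.431, 3.11, 0.001]
contact_force: [0.6, 0.9, 0.6]
width: 0.552
gripper_force: 0.0
```

Request:
{"name": "move_arm", "arguments": {
  "steps": "2 -4.5 0 0 0 0 0.55;4 -9 -2 0 0 0 0.55;5.5 -13 -5 0 0 0 0.55;6.1 -16 -7 0 0 0 0.55;6.1 -16 -7 0 0 0 0.55"
}}

```text
t: 28.82
tool_pos: [0.6158, -0.0482, 0.0897]
ee_rot: [-0.435, -3.109, 0.0]
contact_force: [-0.4, -0.5, -0.1]
width: 0.553
gripper_force: 0.0
```

```bash
python3 -c "
from h import *
near(); c=read_camera('scene')
for b in bones(c):
  if .5<b[0][0]<.75 and b[0][1]>-.3: print(*b)
st()"
```

```text
tray 190 [0.0453 0.0374] [0.0658 0.0161] 1.6 zmax 0.069
tray 193 [-0.045   0.0404] [0.0149 0.066 ] 88.7 zmax 0.069
[ 0.6158 -0.0453] [ 0.6165 -0.0456] 0.078 0.019 -16.8 [264. 235.]
[ 0.642  -0.1731] [ 0.6431 -0.1733] 0.076 0.019 -18.3 [228. 268.]
t 28.93 pos [ 0.617  -0.046   0.0918] yaxis 74.2 tilt [ 0.001  0.    -1.   ] F [-0.   0.7 -0.1] w 0.552 g 0.0 q [-0.16  0.29  1.58  0.    1.27 -1.45]
```

Request:
{"name": "move_arm", "arguments": {
  "steps": "0 0 -3 0 0 0 0.55;0 0 -6 0 0 0 0.55;0 0 -7 0 0 0 0.55;0 0 -7 0 0 0 0.55;0 0 -7 0 0 0 0"
}}

```text
t: 29.55
tool_pos: [0.6178, -0.0459, 0.0223]
ee_rot: [0.43, 3.109, -0.0]
contact_force: [-0.2, 0.9, 0.2]
width: 0.487
gripper_force: 0.0
```

Request:
{"name": "move_arm", "arguments": {
  "steps": "0 0 0 0 0 0 0;0 0 0 0 0 0 0;0 0 0 0 0 0 0;0 0 0 0 0 0 0;0 0 0 0 0 0 0"
}}

```text
t: 30.18
tool_pos: [0.6167, -0.0462, 0.0206]
ee_rot: [0.431, 3.112, -0.0]
contact_force: [-0.3, -0.4, 3.1]
width: 0.168
gripper_force: 20.0
```

Request:
{"name": "move_arm", "arguments": {
  "steps": "0 0 0 0 0 0 0;0 0 2 0 0 0 0;0 0 6 0 0 0 0;0 0 11 0 0 0 0;0 0 13 0 0 0 0"
}}

```text
t: 30.8
tool_pos: [0.6186, -0.0464, 0.1555]
ee_rot: [0.43, 3.106, -0.0]
contact_force: [0.8, -0.6, 0.0]
width: 0.17
gripper_force: 20.0
```

Request:
{"name": "move_arm", "arguments": {
  "steps": "-1 2 0 0 0 1 0;-3 5 0 0 0 2 0;-5.5 9.5 0 0 0 3.7 0;-8 14 0 0 0 3.7 0;-10.5 18 0 0 0 3.7 0"
}}

```text
t: 31.42
tool_pos: [0.5081, 0.136, 0.1477]
ee_rot: [-0.328, -3.12, 0.001]
contact_force: [0.7, -0.6, 0.8]
width: 0.166
gripper_force: 20.0
```

Request:
{"name": "move_arm", "arguments": {
  "steps": "-2.5 4.2 0 0 0 0 0;-5 8.4 0 0 0 0 0;-6.3 10.65 0 0 0 0 0;-6.3 10.65 -3 0 0 0 0;-6.3 10.65 -3 0 0 0 0"
}}

```text
t: 32.05
tool_pos: [0.4443, 0.24, 0.116]
ee_rot: [-0.326, -3.117, 0.006]
contact_force: [-0.1, 0.0, 0.2]
width: 0.174
gripper_force: 20.0
```

Request:
{"name": "move_arm", "arguments": {
  "steps": "0 0 0 0 0 0 0;0 0 0 0 0 0 0"
}}

```text
t: 32.3
tool_pos: [0.449, 0.2404, 0.1211]
ee_rot: [0.331, 3.123, 0.001]
contact_force: [0.4, 0.0, -0.9]
width: 0.171
gripper_force: 20.0
```

Request:
{"name": "move_arm", "arguments": {
  "steps": "0 0 -2 0 0 0 0;0 0 -4 0 0 0 0;0 0 -5.1 0 0 0 0;0 0 -5.1 0 0 0 0;0 0 -5.1 0 0 0 0.28"
}}

```text
t: 32.92
tool_pos: [0.4493, 0.2406, 0.0704]
ee_rot: [0.33, 3.123, 0.001]
contact_force: [0.5, 0.4, -0.6]
width: 0.238
gripper_force: 0.0
```

Request:
{"name": "move_arm", "arguments": {
  "steps": "0 0 0 0 0 0 0.28;0 0 0 0 0 0 0.28;0 0 2 0 0 0 0.28;0 0 5 0 0 0 0.28;0 0 9 0 0 0 0.55"
}}

```text
t: 33.55
tool_pos: [0.4478, 0.2401, 0.1596]
ee_rot: [-0.33, -3.123, 0.001]
contact_force: [-0.7, -0.6, -0.1]
width: 0.344
gripper_force: 0.0
```

Request:
{"name": "move_arm", "arguments": {
  "steps": "1.5 -3 0 0 0 0 0.55;3.5 -7 0 0 0 -2 0.55;5.5 -11.5 0 0 0 -4 0.55;7.5 -16 0 0 0 -6 0.55;9.5 -20.5 0 0 0 -7.2 0.55"
}}

```text
t: 34.17
tool_pos: [0.5442, 0.0339, 0.1598]
ee_rot: [0.527, 3.096, 0.0]
contact_force: [0.5, -0.1, 1.0]
width: 0.55
gripper_force: 0.0
```

Request:
{"name": "move_arm", "arguments": {
  "steps": "2.4 -5 0 0 0 0 0.55;4.8 -10 -1 0 0 0 0.55;7.2 -14.5 -3 0 0 0 0.55;8.8 -18 -5 0 0 0 0.55;10 -20.95 -6.5 0 0 0 0.55"
}}

```text
t: 34.8
tool_pos: [0.6437, -0.1757, 0.0933]
ee_rot: [-0.527, -3.096, -0.0]
contact_force: [-0.9, -0.2, -0.2]
width: 0.549
gripper_force: 0.0
```

Request:
{"name": "move_arm", "arguments": {
  "steps": "0 0 0 0 0 0 0.55;0 0 0 0 0 0 0.55"
}}

```text
t: 35.05
tool_pos: [0.6435, -0.1736, 0.0946]
ee_rot: [-0.526, -3.097, -0.001]
contact_force: [-0.3, 0.1, -0.5]
width: 0.551
gripper_force: 0.0
```

```bash
python3 -c "
from h import *
near(); c=read_camera('scene')
for b in bones(c):
  if .5<b[0][0]<.75 and b[0][1]>-.3: print(*b)
st()"
```

```text
tray 166 [0.0431 0.0379] [0.0652 0.0162] 0.0 zmax 0.068
tray 201 [ 0.0462 -0.042 ] [0.0162 0.0647] 90.0 zmax 0.068
tray 179 [-0.0426  0.0379] [0.0544 0.0166] 3.1 zmax 0.068
[ 0.6425 -0.1729] [ 0.6429 -0.1732] 0.075 0.019 -18.8 [228. 268.]
t 35.15 pos [ 0.6439 -0.1731  0.0954] yaxis 70.8 tilt [ 0.001 -0.    -1.   ] F [ 0.7  0.3 -0.2] w 0.551 g 0.0 q [-0.34  0.41  1.43  0.    1.31 -1.58]
```

Request:
{"name": "move_arm", "arguments": {
  "steps": "0 -0.1 -3 0 0 0 0.55;0 -0.1 -6 0 0 0 0.55;0 -0.1 -7.3 0 0 0 0.55;0 -0.1 -7.3 0 0 0 0.55;0 -0.1 -7.3 0 0 0 0"
}}

```text
t: 35.78
tool_pos: [0.6444, -0.175, 0.0228]
ee_rot: [0.525, 3.096, -0.001]
contact_force: [-0.5, 0.8, 1.2]
width: 0.485
gripper_force: 0.0
```

Request:
{"name": "move_arm", "arguments": {
  "steps": "0 0 0 0 0 0 0;0 0 0 0 0 0 0;0 0 0 0 0 0 0;0 0 0 0 0 0 0;0 0 0 0 0 0 0"
}}

```text
t: 36.4
tool_pos: [0.6437, -0.1752, 0.0216]
ee_rot: [0.526, 3.097, -0.0]
contact_force: [-0.5, -0.7, 2.2]
width: 0.168
gripper_force: 20.0
```

Request:
{"name": "move_arm", "arguments": {
  "steps": "0 0 0 0 0 0 0;0 0 2 0 0 0 0;0 0 6 0 0 0 0;0 0 11 0 0 0 0;0 0 13 0 0 0 0"
}}

```text
t: 37.02
tool_pos: [0.6456, -0.1758, 0.1569]
ee_rot: [0.524, 3.091, -0.002]
contact_force: [-0.2, -0.5, -0.4]
width: 0.172
gripper_force: 20.0
```

Request:
{"name": "move_arm", "arguments": {
  "steps": "-1.5 2 0 0 0 1 0;-4 6 0 0 0 3 0;-6.8 10.3 0 0 0 5 0;-9.5 14.5 0 0 0 7.2 0;-12.3 18.8 0 0 0 7.2 0"
}}

```text
t: 37.65
tool_pos: [0.5192, 0.0141, 0.1512]
ee_rot: [-0.33, -3.124, -0.0]
contact_force: [0.3, 0.6, 0.2]
width: 0.167
gripper_force: 20.0
```

Request:
{"name": "move_arm", "arguments": {
  "steps": "-2.8 4.3 0 0 0 0 0;-5.6 8.6 0 0 0 0 0;-8.4 12.9 0 0 0 0 0;-11.2 17.2 0 0 0 0 0;-14 21.5 0 0 0 0 0"
}}

```text
t: 38.28
tool_pos: [0.3793, 0.2289, 0.1514]
ee_rot: [0.331, 3.124, 0.0]
contact_force: [0.6, 1.1, -0.1]
width: 0.172
gripper_force: 20.0
```

Request:
{"name": "move_arm", "arguments": {
  "steps": "-2 3 0 0 0 0 0;-2 3 0 0 0 0 0;-2 3 -2 0 0 0 0;-2 3 -3 0 0 0 0;-2 3 -3 0 0 0 0"
}}

```text
t: 38.9
tool_pos: [0.3601, 0.2569, 0.1204]
ee_rot: [-0.331, -3.122, 0.002]
contact_force: [0.2, -0.2, -0.0]
width: 0.172
gripper_force: 20.0
```

Request:
{"name": "move_arm", "arguments": {
  "steps": "0 0 0 0 0 0 0"
}}

```text
t: 39.02
tool_pos: [0.361, 0.2576, 0.1218]
ee_rot: [0.331, 3.124, 0.0]
contact_force: [-0.0, -0.2, -0.4]
width: 0.168
gripper_force: 20.0
```

Request:
{"name": "move_arm", "arguments": {
  "steps": "0 0.1 -2 0 0 0 0;0 0.1 -4 0 0 0 0;0 0.1 -5.15 0 0 0 0;0 0.1 -5.15 0 0 0 0;0 0.1 -5.15 0 0 0 0.28"
}}

```text
t: 39.65
tool_pos: [0.3612, 0.2592, 0.0708]
ee_rot: [0.33, 3.123, 0.001]
contact_force: [-1.3, 0.1, -0.5]
width: 0.235
gripper_force: 0.0
```

Request:
{"name": "move_arm", "arguments": {
  "steps": "0 0 0 0 0 0 0.28;0 0 0 0 0 0 0.28;0 0 2 0 0 0 0.28;0 0 5 0 0 0 0.28;0 0 9 0 0 0 0.7"
}}

```text
t: 40.28
tool_pos: [0.3598, 0.2585, 0.1601]
ee_rot: [-0.33, -3.123, 0.002]
contact_force: [0.1, -0.3, 0.0]
width: 0.348
gripper_force: 0.0
```

Request:
{"name": "move_arm", "arguments": {
  "steps": "1 -3 0 0 0 2 0.7;2.5 -8 0 0 0 4 0.7;4 -13 0 0 0 6 0.7;5.3 -18 -2 0 0 7.6 0.7;6.9 -23 -4 0 0 7.6 0.7"
}}

```text
t: 40.9
tool_pos: [0.4303, 0.0273, 0.1202]
ee_rot: [0.121, 3.137, 0.0]
contact_force: [0.9, 0.0, 0.2]
width: 0.697
gripper_force: 0.0
```

Request:
{"name": "move_arm", "arguments": {
  "steps": "0 -0.8 -3 0 0 0 0.7;0 -0.8 -3 0 0 0 0.7;0 -0.8 -3 0 0 0 0.7"
}}

```text
t: 41.28
tool_pos: [0.4299, 0.0214, 0.0909]
ee_rot: [0.122, 3.139, 0.0]
contact_force: [-0.8, 0.3, 0.5]
width: 0.701
gripper_force: 0.0
```

```bash
python3 -c "
from h import *
near(); c=read_camera('top'); plate(c,.005,.03,-.1,.17,amin=300,smax=70)
st(); c=read_camera('top');cv2.imwrite('pics/t5.png',c['frame'][:,:,::-1])
for b in bones(read_camera('scene')):
  if .5<b[0][0]<.75 and b[0][1]>-.3: print(*b)
"
```

```text
tray 219 [0.0448 0.039 ] [0.0189 0.0669] 89.1 zmax 0.068
tray 215 [ 0.0456 -0.0423] [0.0175 0.0668] 88.1 zmax 0.068
tray 236 [-0.0462  0.0394] [0.0677 0.0184] 1.0 zmax 0.068
tray 227 [-0.0454 -0.0421] [0.0178 0.0685] 89.6 zmax 0.068
plate 479 [0.5184 0.0135] [0.1636 0.0172] 85.1 z [0.013  0.0156 0.0185]
 slope [-0.0248  0.0048  0.0157]
t 41.38 pos [0.4305 0.0216 0.0914] yaxis 85.6 tilt [ 0.002 -0.    -1.   ] F [-0.5 -0.  -0.2] w 0.7 g 0.0 q [-0.07 -0.22  2.1   0.    1.26 -1.56]
```

View pics/t5.png

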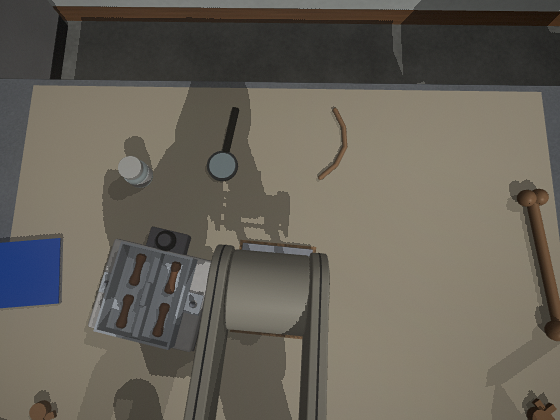

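All four bones lie flat in the tray, at (137,270), (173,277), (124,311) and (161,320), and the bench is clear. Now the lid.

Request:
{"name": "move_arm", "arguments": {
  "steps": "0 -0.1 -2.5 0 0 0 0.7;0 -0.1 -4.5 0 0 0 0.7;0 -0.1 -5.3 0 0 0 0.7;0 -0.1 -5.3 0 0 0 0.7;0 -0.1 -5.3 0 0 0 0",
  "squeeze": 45
}}

```text
t: 42.1
tool_pos: [0.4303, 0.02, 0.0379]
ee_rot: [0.122, 3.138, -0.0]
contact_force: [0.9, 0.0, 0.1]
width: 0.636
gripper_force: 0.0
```

Request:
{"name": "move_arm", "arguments": {
  "steps": "0 0 0 0 0 0 0;0 0 0 0 0 0 0;0 0 0 0 0 0 0;0 0 0 0 0 0 0;0 0 0 0 0 0 0"
}}

```text
t: 42.72
tool_pos: [0.4297, 0.0199, 0.0371]
ee_rot: [0.122, 3.139, 0.0]
contact_force: [-0.6, 0.9, 2.4]
width: 0.315
gripper_force: 45.0
```

Request:
{"name": "move_arm", "arguments": {
  "steps": "0 0 0 0 0 0 0;0 0 0 0 0 0 0;0 0 1 0 0 0 0;0 0 4 0 0 0 0;0 0 8 0 0 0 0"
}}

```text
t: 43.35
tool_pos: [0.4278, 0.0199, 0.1164]
ee_rot: [-0.122, -3.135, 0.0]
contact_force: [0.1, -1.2, -2.6]
width: 0.314
gripper_force: 45.0
```

Request:
{"name": "move_arm", "arguments": {
  "steps": "0 0 2 0 0 0 0;0 0 3 0 0 0 0;0 0 3 0 0 0 0;0 0 3 0 0 0 0"
}}

```text
t: 43.85
tool_pos: [0.4286, 0.02, 0.1456]
ee_rot: [-0.122, -3.137, -0.0]
contact_force: [-0.6, -0.4, -4.7]
width: 0.315
gripper_force: 45.0
```

Request:
{"name": "move_arm", "arguments": {
  "steps": "-0.2 2 0 0 0 -1 0;-0.5 6 0 0 0 -3 0;-0.8 11 0 0 0 -5 0;-1.2 16 0 0 0 -7.6 0;-1.5 20 0 0 0 -7.6 0"
}}

```text
t: 44.48
tool_pos: [0.4134, 0.2214, 0.1455]
ee_rot: [-0.33, -3.122, 0.001]
contact_force: [-0.2, -0.7, -3.4]
width: 0.317
gripper_force: 45.0
```

Request:
{"name": "move_arm", "arguments": {
  "steps": "-0.1 4 0 0 0 0 0;-0.15 6 0 0 0 0 0;-0.15 6.9 0 0 0 0 0;-0.15 6.9 0 0 0 0 0;-0.15 6.9 -1 0 0 0 0"
}}

```text
t: 45.1
tool_pos: [0.4139, 0.2882, 0.1372]
ee_rot: [0.331, 3.123, 0.001]
contact_force: [1.1, 0.1, -3.7]
width: 0.314
gripper_force: 45.0
```

Request:
{"name": "move_arm", "arguments": {
  "steps": "0 0 0 0 0 0 0;0 0 0 0 0 0 0"
}}

```text
t: 45.35
tool_pos: [0.4131, 0.2883, 0.1367]
ee_rot: [-0.331, -3.124, 0.0]
contact_force: [1.2, 0.8, -4.1]
width: 0.316
gripper_force: 45.0
```

```bash
python3 -c "
from h import *
st(); c=read_camera('top'); plate(c,.10,.13,.1,.5,amin=200,smax=90)"
```

```text
t 45.35 pos [0.4131 0.2883 0.1367] yaxis 77.9 tilt [-0. -0. -1.] F [ 1.2  0.8 -4.1] w 0.316 g 44.99909061938524 q [ 0.51 -0.06  1.87 -0.    1.33 -0.85]
plate 4381 [0.413  0.2889] [0.1647 0.1945] 77.9 z [0.1129 0.1153 0.1176]
 slope [-0.0007 -0.0002  0.1153]
```

Request:
{"name": "move_arm", "arguments": {
  "steps": "0 0 -0.6 0 0 0 0;0 0 -1.2 0 0 0 0;0 0 -1.6 0 0 0 0;0 0 -1.9 0 0 0 0;0 0 -1.9 0 0 0 0"
}}

```text
t: 46.02
tool_pos: [0.4129, 0.2889, 0.1177]
ee_rot: [-0.33, -3.124, 0.0]
contact_force: [0.7, -0.3, -4.4]
width: 0.313
gripper_force: 45.0
```

Request:
{"name": "move_arm", "arguments": {
  "steps": "0 0 -0.1 0 0 0 0;0 0 -0.2 0 0 0 0;0 0 -0.2 0 0 0 0"
}}

```text
t: 46.4
tool_pos: [0.4132, 0.289, 0.1171]
ee_rot: [0.33, 3.124, 0.0]
contact_force: [-5.0, -2.8, 7.0]
width: 0.316
gripper_force: 45.0
```

```bash
python3 -c "
from h import *
st(); c=read_camera('top'); plate(c,.08,.11,.1,.5,amin=200,smax=90)"
```

```text
t 46.4 pos [0.4132 0.289  0.1171] yaxis 77.9 tilt [ 0.  0. -1.] F [-5.  -2.8  7. ] w 0.316 g 45.00157525995746 q [ 0.51 -0.04  1.89 -0.    1.29 -0.85]
plate 4166 [0.4131 0.2892] [0.1651 0.1943] 77.9 z [0.0934 0.0958 0.0981]
 slope [0.0006 0.0044 0.0957]
```

Request:
{"name": "move_arm", "arguments": {
  "steps": "0 0 0 0 0 0 0.45;0 0 0 0 0 0 0.6;0 0 0 0 0 0 0.7;0 0 0 0 0 0 0.7;0 0 0 0 0 0 0.7"
}}

```text
t: 47.08
tool_pos: [0.413, 0.2889, 0.1158]
ee_rot: [-0.33, -3.124, 0.0]
contact_force: [-1.0, 0.4, -0.1]
width: 0.696
gripper_force: 0.0
```

Request:
{"name": "move_arm", "arguments": {
  "steps": "0 0 2 0 0 0 0.7;0 0 6 0 0 0 0.7;0 0 10 0 0 0 0.4;0 -5 10 0 0 0 0;0 -10 10 0 0 0 0"
}}

```text
t: 47.7
tool_pos: [0.4132, 0.1883, 0.2167]
ee_rot: [0.327, 3.123, 0.001]
contact_force: [0.4, -0.8, 0.4]
width: 0.427
gripper_force: 0.0
```

Request:
{"name": "move_arm", "arguments": {
  "steps": "0 -5 0 0 0 0 0;0 -10 0 0 0 0 0;0 -10 0 0 0 0 0"
}}

```text
t: 48.08
tool_pos: [0.4132, 0.0863, 0.216]
ee_rot: [0.337, 3.123, -0.001]
contact_force: [-0.2, 0.7, -0.8]
width: 0.107
gripper_force: 0.0
```

```bash
python3 -c "
from h import *
st(); c=read_camera('top'); plate(c,.08,.11,.1,.5,amin=200,smax=90)
P=cloud(c); d=np.hypot(P[...,0]-.5317,P[...,1]-.2636)
for r0,r1 in [(0,.009),(.009,.013),(.018,.022)]: print(r0,np.percentile(P[...,2][(d>=r0)&(d<r1)],[10,50,90]).round(4))
m=(d<.03)&(P[...,2]>.0395)
for b in blobs(m,20): print(rect(P[b][:,:2]),b.sum(),np.median(P[b][:,2]))
cv2.imwrite('pics/t6.png',cv2.resize(c['frame'][200:380,60:340,::-1],None,fx=2.5,fy=2.5,interpolation=cv2.INTER_CUBIC))"
```

```text
t 48.08 pos [0.4132 0.0863 0.216 ] yaxis 77.7 tilt [ 0.001 -0.001 -1.   ] F [-0.2  0.7 -0.8] w 0.107 g 0.0 q [ 0.08 -0.36  1.98 -0.    1.52 -1.27]
plate 851 [0.4902 0.2739] [0.1613 0.0397] 79.0 z [0.0935 0.0959 0.0981]
 slope [-0.0148  0.0016  0.0959]
0 [0.0569 0.0588 0.0601]
0.009 [0.054  0.0582 0.0608]
0.018 [0.0372 0.0483 0.0499]
(array([0.528 , 0.2661]), array([0.0446, 0.0513]), 79.9) 365 0.05106418062333262
```

View pics/t6.png

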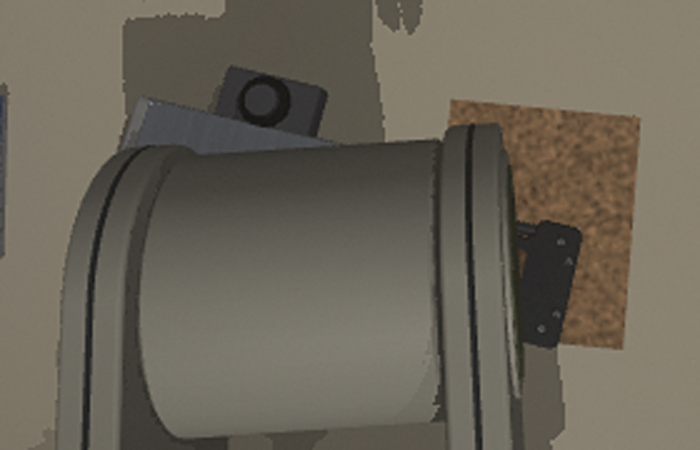

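The button's grey disc is at (264,101) in the crop, its top at about 58 mm, and the lid is seated. Next I press with the fingers shut.

Request:
{"name": "move_arm", "arguments": {
  "steps": "3 4 0 0 0 0 0;6 8 0 0 0 0 0;9 13 0 0 0 0 0;11.8 17.6 -4 0 0 0 0;11.8 17.6 -8 0 0 0 0"
}}

```text
t: 48.75
tool_pos: [0.5318, 0.2698, 0.1348]
ee_rot: [0.324, 3.124, 0.003]
contact_force: [0.4, -0.5, -0.7]
width: 0.001
gripper_force: 0.0
```

Request:
{"name": "move_arm", "arguments": {
  "steps": "0 0 -3 0 0 0 0;0 0 -3 0 0 0 0;0 0 -3 0 0 0 0"
}}

```text
t: 49.12
tool_pos: [0.5314, 0.2661, 0.1072]
ee_rot: [0.329, 3.123, 0.001]
contact_force: [1.2, -0.9, 1.4]
width: 0.006
gripper_force: 0.0
```

```bash
python3 -c "
from h import *
st(); c=read_camera('top'); print(plane(c,[165.6,240.4],.0575).round(4))"
```

```text
t 49.12 pos [0.5314 0.2661 0.1072] yaxis 78.0 tilt [ 0.001  0.001 -1.   ] F [ 1.2 -0.9  1.4] w 0.006 g 0.0 q [ 0.38  0.21  1.64  0.    1.29 -0.98]
[[0.5293 0.2613 0.0575]]
```

Request:
{"name": "move_arm", "arguments": {
  "steps": "0 -0.2 -1.5 0 0 0 0;0 -0.2 -2.6 0 0 0 0;0 -0.2 -3 0 0 0 0;0 -0.2 -3.3 0 0 0 0;0 -0.2 -3.3 0 0 0 0"
}}

```text
t: 49.8
tool_pos: [0.5309, 0.2627, 0.0729]
ee_rot: [-0.33, -3.124, 0.001]
contact_force: [-2.0, -2.4, 4.0]
width: 0.007
gripper_force: 1.9
```

Request:
{"name": "move_arm", "arguments": {
  "steps": "0 0 -0.15 0 0 0 0;0 0 -0.3 0 0 0 0;0 0 -0.3 0 0 0 0"
}}

```text
t: 50.18
tool_pos: [0.5313, 0.263, 0.0712]
ee_rot: [0.33, 3.124, 0.0]
contact_force: [-5.7, -2.8, 13.1]
width: 0.006
gripper_force: 6.1
```

Request:
{"name": "move_arm", "arguments": {
  "steps": "0 0 -0.1 0 0 0 0;0 0 -0.1 0 0 0 0;0 0 -0.1 0 0 0 0"
}}

```text
t: 50.55
tool_pos: [0.5314, 0.263, 0.0711]
ee_rot: [0.33, 3.123, 0.0]
contact_force: [-8.9, -4.7, 19.4]
width: 0.005
gripper_force: 9.4
```

Request:
{"name": "move_arm", "arguments": {
  "steps": "0 0 2 0 0 0 0;0 0 6 0 0 0 0;0 0 11 0 0 0 0;0 -5 13 0 0 0 0;0 -10 13 0 0 0 0"
}}

```text
t: 51.18
tool_pos: [0.5328, 0.1627, 0.2024]
ee_rot: [0.327, 3.119, 0.003]
contact_force: [0.5, -0.5, -0.8]
width: 0.006
gripper_force: 0.0
```

Request:
{"name": "move_arm", "arguments": {
  "steps": "0 -5 0 0 0 0 0;0 -10 0 0 0 0 0;0 -15 0 0 0 0 0;0 -20 0 0 0 0 0;0 -24 0 0 0 0 0"
}}

```text
t: 51.8
tool_pos: [0.5312, -0.0791, 0.1995]
ee_rot: [0.331, 3.123, -0.0]
contact_force: [1.4, -0.1, 0.0]
width: 0.007
gripper_force: 0.0
```

Request:
{"name": "move_arm", "arguments": {
  "steps": "0 -4 0 0 0 0 0;0 -8 0 0 0 0 0;0 -8 0 0 0 0 0;0 -8 0 0 0 0 0"
}}

```text
t: 52.3
tool_pos: [0.5312, -0.1568, 0.1991]
ee_rot: [0.331, 3.124, 0.001]
contact_force: [0.6, 0.3, 0.2]
width: 0.006
gripper_force: 0.0
```

```bash
python3 -c "
from h import *
st(); c=read_camera('top'); plate(c,.08,.11,.1,.5,amin=200,smax=90); near()
cv2.imwrite('pics/t7.png',c['frame'][:,:,::-1])"
```

```text
t 52.3 pos [ 0.5312 -0.1568  0.1991] yaxis 77.9 tilt [ 0.  0. -1.] F [0.6 0.3 0.2] w 0.006 g 0.0 q [-0.38  0.03  1.67  0.    1.45 -1.74]
plate 7328 [0.4132 0.2892] [0.1646 0.1943] 77.9 z [0.0935 0.0958 0.0982]
 slope [0.0015 0.0031 0.0958]
```

View pics/t7.png

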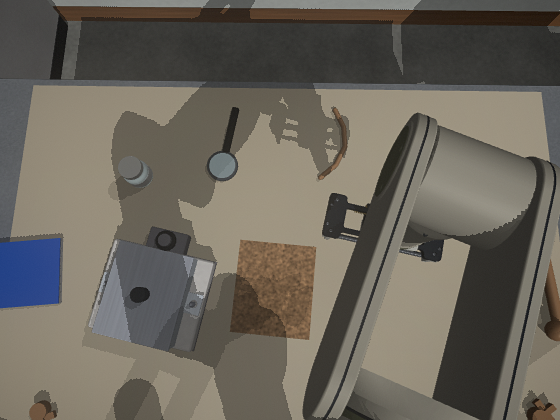

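The picture shows the lid seated level on the tray at (150,295). The bench is clear of bones, the magnifier (222,165), rib (340,145) and jar (130,170) are where they were, and the arm touches nothing.

```bash
python3 -c "
from station import arm
print(arm.finish_job())"
```

```text
the job is handed in; nothing more can be done
None
```

I handed the job in at about 52 s: the tray is seated on the pegs with all four bones inside and the lid level on top, the start button was pressed to its stop last, and the magnifier, rib and jar were left alone.

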